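# Test and reset the residual-current switch of the swivel power unit

### The job

Do the routine safety test of the power unit on the worktop. First turn its housing on the foot, back to the click-stop at which the sloping switch panel faces you and stands square with the foot; then press the small round test button until the switch lever drops, and push the lever back up until it stays latched. Leave the unit so, facing you and switched on, and do not shift or tip the jar, the bottle or the glass dish standing round it.

Things in the scene. Friction and masses are not known exactly. Their poses are not given: they have to be found in the camera images.
- power_foot: Foot of the power unit: grey square plate 150 x 150 mm, 12 mm thick, screwed to the worktop (does not move). Origin: centre of its underside, on the worktop, on the vertical swivel axis of the housing. Its -x side is the front, the side towards the robot (within about 20 degrees); z up.
- power_head (a joint): Angle (rad) of the housing on the foot. 0: panel faces the foot's front, housing square with the foot; positive: anticlockwise from above, panel to the robot's right. Click-stops every 0.524 rad (30 degrees) draw it in from 0.2 rad either side. Range -0.62 to 1.78; starts in or near the stop at 1.047 or 1.571. Leaving a stop takes about 0.6 N m (10 N at 60 mm from the axis).
- head_front (a point): On the housing (120 x 116 mm, light grey), middle of its upright front face, 60 mm before the swivel axis, 35 mm above the worktop; x front to back, y left for one facing the panel, z up. The 116 mm wide front face spans z 16..60 mm over the worktop; above it the panel slopes up and back at 20 degrees to the flat top at z 91, 25 mm behind the axis. Edges rounded 5 mm.
- rcd_face (a point): Residual-current switch: white block 72 mm wide, 46 mm along the slope, standing 4 mm out of the panel. Origin: centre of its front face, 19 mm before the swivel axis, 79 mm above the worktop. Axes turn with the housing: x up the slope, y left for one facing the panel, z straight out of the panel (20 degrees off vertical). Lever at left (y = +16 mm), test button at right (y = -20 mm).
- rcd_lever (a joint): Angle (rad) of the black lever. 0: on, leaning 45 degrees up the slope from the panel's normal, held by a catch (rests at 0.03); 1.05: dropped, leaning 15 degrees down the slope. Sprung towards dropped; only the test button releases it. It re-latches when pushed up to 0 (it gives to -0.12); let go sooner, it drops again. Lifting takes up to 0.18 N m: 6 to 10 N.
- lever_tip (a point): Middle of the lever's free end. The lever is a paddle 19.5 mm wide (along rcd y) and 8 mm thick, 33 mm long from its axis, which runs along rcd y through x = 0, z = -8 mm of the rcd frame (8 mm under the face). In the rcd frame the tip is at x = +23, z = +15 mm when on, x = -9, z = +24 mm when dropped; y = +16 mm.
- test_button (a joint): Travel (m) of the test button into the panel: 0 released, 0.006 fully in; it springs back. It trips the switch at about 0.0035, with about 3 N; fully in takes about 5 N. A push straight down works as well as one along its axis.
- button_top (a point): Centre of the outer face of the round grey test button, 14 mm across, standing 8 mm out of the rcd face when released (rcd frame x = 0, y = -20 mm). Axes as rcd; it is pressed along -z, into the panel.
- jar_teal: Bystander: small screw jar with a teal lid, 34 mm across, 47 mm high, behind the foot. Origin under its centre, z up.
- bottle_primer: Bystander: small dark bottle with a yellow cap, 23 mm across, 52 mm high, behind the foot. Origin under its centre, z up.
- dappen_dish: Bystander: small octagonal glass dish, 33 mm across, 25 mm high, to the left of the foot. Origin under its centre, z up.

How it is judged:
By the outcome, as a careful person would: the job done as asked, in the order asked, and still so for the second after the job is handed in, with the robot touching nothing.
It also fails if it takes over 54 s, if anything falls off the work surface, if the arm or the gripper's body presses on something with over 40 N, if the wrist force passes 120 N, or if a joint passes its speed limit or range.

### The arm

A 6-joint arm with a two-finger parallel gripper is mounted at the origin on a cart in front of the work surface, level with it; the furniture and walls round the work are solid. World frame = base frame: x ahead of the robot, y to its left, z up, the work surface at z = 0. Lengths are in m, angles in rad, forces in N, time in s.
With the tool pointing down it reaches from about 0.4 to 0.825 m from the base axis. Payload 7 kg.
Tool frame: the origin (TCP) lies on the centre line of the jaws, within the pads' length; the fingertips stand 19 mm ahead of it and the grasp point (between the pads) is the TCP; z points along the fingers, y is the line along which they close (so a half turn about z gives the same grasp; the last joint's range is limited). The gripper opens to 88 mm and grips with 3 to 60 N. Pads are 19 mm wide; open, the fingers measure 130 mm over their backs; the gripper's body (78 mm by 193 mm) begins 47 mm behind the grasp point.
Start: joints at [-1.052, 0.359, 0.012, 0, -1.224, -0.288], TCP at [0.154, -0.657, 0.246] pointing down, gripper open.
Joint ranges: [-3.07, 3.07], [-1.43, 2.12], [-1.02, 1.25], [-3.03, 1.67], [-3.05, -0], [-3.03, 3.03]. Speed limits (rad/s): [2.39, 2.39, 3.01, 3.14, 3.14, 3.14].

### API

Orientations are given as [roll, pitch, yaw] about the fixed x, y, z axes, in that order (R = Rz(yaw) Ry(pitch) Rx(roll)).
In Python, from station import arm, imaging, models gives the robot as it stands.
- The arm moves only by the tool play_rows, never from a script. Its arguments are lists of equal length, an entry for each row: "travel": the shift along the tool's x, y, z in units of 25 mm (1.0 is 25 mm), a list of three; "twist": the turn about the tool's z in units of 0.15 rad (1.0 is 0.15 rad). A call has 1 to 8 rows; each row shifts and turns the commanded pose from where the row before left it, along the tool's axes as they then stand; what a row does not reach is not made up. A row lasts 1/8 s, in which the tool goes at most 62.5 mm and 10.7 degrees, less where a joint would pass 70% of its speed; a pose out of reach is approached as far as the arm can. A call with a number of a shift or a turn outside -1 to 1 is refused whole. A call with a gripper value outside its range is refused whole. "fingers" is the opening, from 0 (shut) to 1 (fully open), set as the call begins (left out, the last holds). The fingers move at their own pace and stop on an object; "newtons" is the grip in N (left out, the last holds). Time passes only in rows, so rows that do not move let the fingers close. It gives the time, the measured TCP pose, the force, the opening and the grip force at its end, in the units of the state.
- arm.get_state(): the state, without advancing time (a new reading comes with each control period).
- imaging.grab_frame(name): name is "side" or "top" or "wrist"; returns a dict with "pixels" (480x640x3 uint8, red, green, blue), "fx", "fy", "cx", "cy" (pixels), "R" (3x3) and "t" (3): a world point X has camera coordinates R X + t; the wrist camera has in their place "T_tool_cam" (4x4, takes a point from camera to tool coordinates, whose origin is the TCP and whose axes are the flange's). Camera axes: x right, y down, z forward; pixel columns grow to the right and rows downward; lengths in m; the calibration is good to about 2 mm. A picture is of the moment at which its call begins: read the wrist's pose just before it. There is no depth.
- arm.job_done(): hands the job in; it is judged then, once.
Trained networks look in the newest picture that a camera, given by its name, has taken for a name from the list of things; names that differ only in an ending like _2 or _b are one class to them, and where a whole thing is asked for, a point or a joint stands for the part that bears it (a point fixed in the world has none). Each returns a list of dicts, best first, with "confidence" (0 to 1); they miss things now and then, are a little off and sometimes report something else, mostly with a low value. They report only what shows in the picture. A call takes as long as a camera call.
- models.boxes_of(name, camera): "extent" ([centre column, centre row, width, height] in pixels, round what is visible of it).
- models.silhouettes(name, camera): "pixels" (480x640 bool, what is visible of it) and "extent" ([centre column, centre row, width, height] in pixels, round what is visible of it).
The state is a dict: "t": time; "q": joint angles; "qd": joint speeds; "joint_efforts": joint torques, N m; "eef_pos": TCP position; "ee_rot": TCP orientation; "force": force on the tool from outside, world axes, zero at the start; "moment": the same for the moment, N m; "width": finger opening in m; "gripper_force": force on a finger pad.
Only numpy, scipy, OpenCV 4.12 (cv2) and the standard library are available. Lean on these libraries where they do the work, as an engineer would, in place of code of your own. Each camera call takes 0.05 s, during which the arm holds its last target. There are 200 camera calls.

## Working session

There is one attempt and no reset: what is moved stays moved. The work goes in short steps, Python scripts to look and compute and a tool call to move; the robot and the scene stay as the last step left them, time stands still between calls to the robot, and variables do not carry over. Pictures are saved under pics/ and viewed, at most 10 in all, crops included, and the job is handed in when it is done.

Besides the shell and the picture viewer there is one more tool, called after "Request:" as name(argument=value, ...) on one line, values as JSON. play_rows: Moves the arm, as the interface text tells. Shifts and turns lie within -1 to 1; 1 stands for 25 mm of shift or 0.15 rad of turn. Its arguments: {"type":"object","properties":{"travel":{"type":"array","items":{"type":"array","items":{"type":"number"}}},"twist":{"type":"array","items":{"type":"number"}},"fingers":{"type":"number"},"newtons":{"type":"number"}},"required":["travel","twist"]}

```bash
mkdir -p pics; ls
python3 - <<'E'
from station import arm, imaging, models
import cv2,numpy as np
print(arm.get_state())
for c in("top","side"):
    f=imaging.grab_frame(c)
    cv2.imwrite(f"pics/{c}0.png",f["pixels"][:,:,::-1])
    print(c,f["fx"],f["cx"],f["cy"],f["R"],f["t"])
    for n in("power_foot","power_head","rcd_face","rcd_lever","test_button","jar_teal","bottle_primer","dappen_dish"):
        print(n,[(np.round(d["extent"]),round(d["confidence"],2)) for d in models.boxes_of(n,c)[:2]])
E
```

```text
pics
{'t': 0.0, 'q': array([-1.05193776e+00,  3.59388449e-01,  1.10860791e-02, -3.44518984e-04,
       -1.22409033e+00, -2.88104027e-01]), 'qd': array([ 1.72570439e-03, -9.61304005e-05, -9.22340861e-04, -6.53862931e-04,
        2.88535443e-04,  7.72770020e-04]), 'joint_efforts': array([ 7.72927215e-04, -5.82726574e+01,  2.93059230e+01,  6.99738085e+00,
        6.92600326e-03, -1.44515402e-04]), 'eef_pos': array([ 0.15426128, -0.65668283,  0.24463451]), 'ee_rot': array([ 3.13997005e+00, -1.43105104e-04, -2.91095533e+00]), 'force': array([-0.01970397,  0.48108184, -0.66805125]), 'moment': array([0.04322713, 0.0072779 , 0.02759898]), 'gripper_force': 0.0, 'width': 0.0873219762555885}
top 532.2024275805591 317.7876492322736 239.51203646019323 [[ 0.00842025 -0.99939409 -0.03377216]
 [-0.98921963 -0.00338727 -0.14640028]
 [ 0.14619718  0.03464081 -0.98864877]] [0.32671269 0.59495954 0.84176359]
power_foot [(array([376., 294., 101., 103.]), 0.88)]
power_head []
rcd_face [(array([378., 292.,  87.,  86.]), 0.58), (array([389., 298.,  20.,  12.]), 0.36)]
rcd_lever [(array([390., 299.,  15.,  1
[... 208 characters left out ...]
  19.,  18.]), 0.76)]
side 578.3880487124834 321.65941591128177 233.09952710959098 [[-0.90518825 -0.42472827 -0.01549587]
 [-0.24434559  0.54989327 -0.79869433]
 [ 0.34774913 -0.71918237 -0.60153741]] [0.64748897 0.02624552 0.92740045]
power_foot [(array([375., 242., 108.,  93.]), 0.76), (array([315., 216.,  16.,  28.]), 0.61)]
power_head [(array([377., 234.,  82.,  75.]), 0.64)]
rcd_face [(array([375., 232.,  84.,  71.]), 0.95)]
rcd_lever [(array([392., 205.,  15.,   9.]), 0.65)]
test_button [(array([366., 202.,  12.,   9.]), 0.52)]
jar_teal [(array([298., 249.,  19.,  32.]), 0.72)]
bottle_primer [(array([316., 216.,  13.,  28.]), 0.58)]
dappen_dish [(array([374., 295.,  18.,  27.]), 0.97)]
```

Run:
```python
import cv2,numpy as np
a=cv2.imread("pics/top0.png")[200:360,280:480];b=cv2.imread("pics/side0.png")[170:330,280:480]
cv2.imwrite("pics/both.png",np.vstack([cv2.resize(a,None,fx=3.7,fy=3.7,interpolation=2)[:300*2],]) )
cv2.imwrite("pics/topc.png",cv2.resize(a,None,fx=3.7,fy=3.7,interpolation=2))
cv2.imwrite("pics/sidec.png",cv2.resize(b,None,fx=3.7,fy=3.7,interpolation=2))
```

```text
(no output)
```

View pics/topc.png

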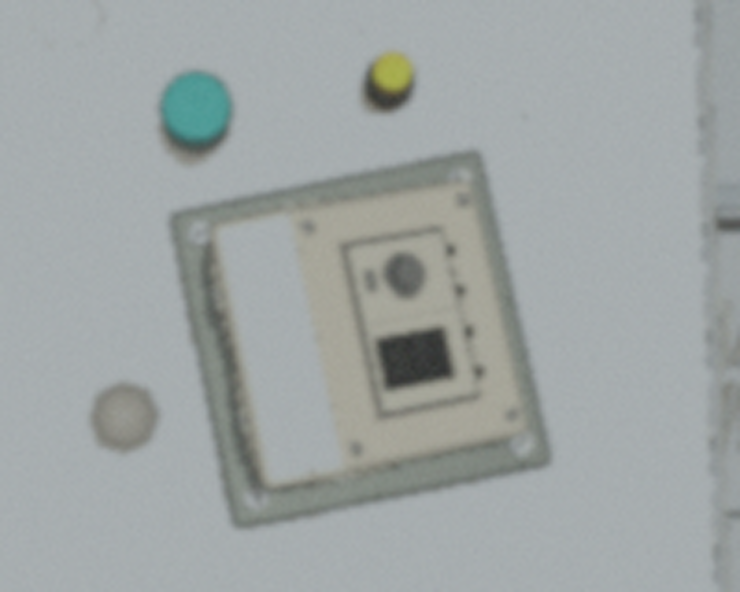

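View pics/sidec.png

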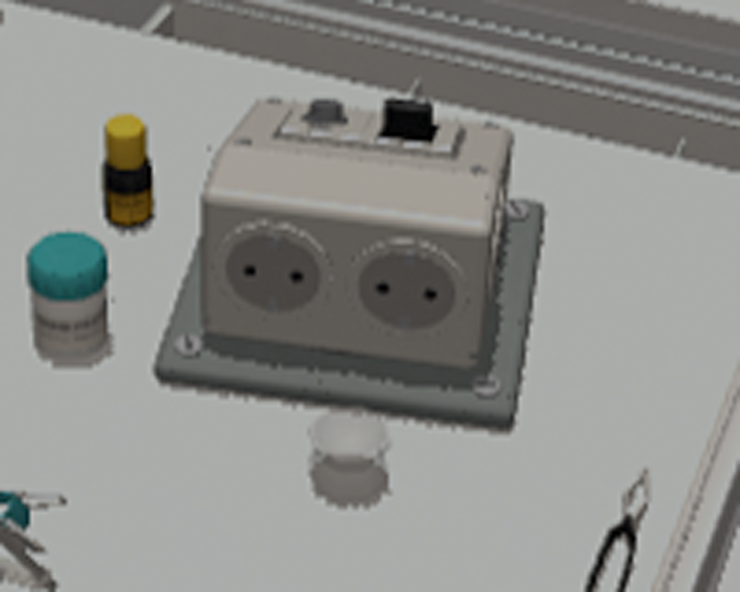

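The top view shows the panel facing the robot's right, so the head is at about 1.57. The foot is yawed about +12°, with crop corners (172,215), (480,152), (550,462) and (240,525). The lever is on (black block in the side crop at 408,118), and the button is at (325,110). Next I fit the poses.

```bash
cat > h.py <<'E'
import numpy as np,cv2
from station import arm, imaging, models
from scipy.optimize import least_squares
def proj(f,X):
    c=np.atleast_2d(X)@np.array(f["R"]).T+f["t"]
    return np.c_[f["fx"]*c[:,0]/c[:,2]+f["cx"],f["fy"]*c[:,1]/c[:,2]+f["cy"]]
def unproj(f,uv,z):
    R=np.array(f["R"]);o=-R.T@f["t"];d=R.T@np.array([(uv[0]-f["cx"])/f["fx"],(uv[1]-f["cy"])/f["fy"],1])
    return o+d*(z-o[2])/d[2]
def Rz(a):c,s=np.cos(a),np.sin(a);return np.array([[c,-s,0],[s,c,0],[0,0,1]])
E
python3 - <<'E'
from h import *
f=imaging.grab_frame("top");g=imaging.grab_frame("side")
pt=np.array([(172,215),(480,152),(550,462),(240,525)])/3.7+[280,200]
ft=np.array([[75,75,12],[75,-75,12],[-75,-75,12],[-75,75,12]])/1e3
ht=np.array([[25,58,91],[25,-58,91],[60,58,91],[60,-58,91]])/1e3
def foot(p):return (Rz(p[2])@ft.T).T+[p[0],p[1],0]
s=least_squares(lambda p:(proj(f,foot(p))-pt).ravel(),[.5,-.1,.2]);p=s.x
print("foot",p,"res",s.fun.round(1))
print("side proj crop",((proj(g,foot(p))-[280,170])*3.7).round())
q=p[2]
# head: button/lever directions
for a in(1.571,1.5,1.047):
    H=Rz(q+a); face=np.array([-.019,0,.079]);c,s_=np.cos(np.radians(20)),np.sin(np.radians(20))
    B=np.array([[c,0,-s_],[0,1,0],[s_,0,c]])
    P=np.array([B@v+face for v in([0,-.02,.008],[.023,.016,.015],[-.023,.036,0],[.023,-.036,0])])
    W=P@H.T+[p[0],p[1],0]
    print(a,((proj(f,W)-[280,200])*3.7).round().tolist(),((proj(g,W)-[280,170])*3.7).round().tolist())
for n,px,z in(("jar",(197,106),.047),("bottle",(393,73),.052),("dish",(124,417),.025)):
    print(n,unproj(f,np.array(px)/3.7+[280,200],z))
E
```

```text
foot [0.50980025 0.22872552 0.20949609] res [-0.9 -0.9  0.6 -1.4  1.6  0.6 -1.4  1.5]
side proj crop [[151. 360.]
 [224. 158.]
 [546. 196.]
 [514. 411.]]
1.571 [[413.0, 271.0], [391.0, 362.0], [481.0, 392.0], [349.0, 246.0]] [[326.0, 99.0], [406.0, 105.0], [461.0, 120.0], [279.0, 126.0]]
1.5 [[417.0, 274.0], [388.0, 363.0], [476.0, 400.0], [355.0, 245.0]] [[330.0, 98.0], [406.0, 107.0], [466.0, 124.0], [279.0, 123.0]]
1.047 [[436.0, 299.0], [371.0, 364.0], [436.0, 439.0], [393.0, 246.0]] [[360.0, 94.0], [401.0, 116.0], [491.0, 155.0], [295.0, 103.0]]
jar [0.61191922 0.30446201 0.047     ]
bottle [0.62642844 0.21600405 0.052     ]
dish [0.47178723 0.33725479 0.025     ]
```

```bash
cat >> h.py <<'E'
ft=np.array([[75,75,12],[75,-75,12],[-75,-75,12],[-75,75,12]])/1e3
def togo(P,foot,b,yaw=None):
    """foot-frame target of the TCP (m) -> units in present tool axes"""
    s=arm.get_state();from scipy.spatial.transform import Rotation as r
    R=r.from_euler("xyz",s["ee_rot"]).as_matrix()
    W=Rz(foot[2])@np.array(b)+[foot[0],foot[1],0]
    return W,R.T@(W-s["eef_pos"])/.025
E
python3 - <<'E'
from h import *
f=imaging.grab_frame("top");g=imaging.grab_frame("side")
pt=np.array([(172,215),(480,152),(550,462),(240,525)])/3.7+[280,200]
ps=np.array([(158,368),(543,203),(512,417)])/3.7+[280,170]
def foot(p):return (Rz(p[2])@ft.T).T+[p[0],p[1],0]
s=least_squares(lambda p:np.r_[(proj(f,foot(p))-pt).ravel(),(proj(g,foot(p))[[0,2,3]]-ps).ravel()],[.5,.2,.2]);p=s.x
print("foot",p,"res",s.fun.round(1))
print(togo(0,p,[-.0495,-.100,.13]))
print("yaw target",p[2]-np.pi, arm.get_state()["ee_rot"])
E
```

```text
foot [0.50923574 0.22972121 0.21185368] res [-1.5 -0.5 -0.1 -1.1  1.1  0.9 -1.8  1.9 -1.8 -1.5  0.8 -1.5  0.8 -1.2]
(array([0.48186967, 0.12154844, 0.13      ]), array([-19.87761977,  27.32304158,   4.62211262]))
yaw target -2.9297389724446163 [-3.14158726e+00 -2.07134231e-05 -2.91078979e+00]
```

Request:
play_rows(travel=[[-1,0.5,0],[-1,1,0],[-1,1,0],[-1,1,0],[-1,1,0],[-1,1,0],[-1,1,0],[-1,1,0]], twist=[0.12,0,0,0,0,0,0,0], fingers=0, newtons=20)

```text
t: 2.1
eef_pos: [0.3105, -0.4302, 0.2458]
ee_rot: [-3.141, 0.0, -2.929]
force: [-0.4, 0.3, 0.4]
width: 0.0132
gripper_force: 0.0
```

Request:
play_rows(travel=[[-0.8,1,0],[-0.8,1,0],[-0.8,1,0],[-0.8,1,0],[-0.8,1,0],[-0.8,1,0],[-0.8,1,0],[-0.8,1,0]], twist=[0,0,0,0,0,0,0,0])

```text
t: 3.1
eef_pos: [0.4245, -0.2009, 0.2458]
ee_rot: [-3.141, 0.001, -2.929]
force: [0.3, -0.5, 0.0]
width: 0.0007
gripper_force: 0.0
```

Request:
play_rows(travel=[[-0.7,1,0.5],[-0.7,1,0.5],[-0.7,1,0.5],[-0.7,1,0.5],[-0.7,1,0.5],[-0.7,1,0.5],[-0.7,1,0.5],[-0.6,1,0.5]], twist=[0,0,0,0,0,0,0,0])

```text
t: 4.1
eef_pos: [0.5168, 0.0237, 0.1454]
ee_rot: [-3.142, 0.001, -2.929]
force: [0.3, 0.5, -0.2]
width: 0.0003
gripper_force: 0.0
```

Run:
```python
from h import *
p=[.5092,.2297,.2119]
print(togo(0,p,[-.0495,-.100,.063]))
f=imaging.grab_frame("wrist");cv2.imwrite("pics/w1.png",f["pixels"][:,:,::-1]);print(f["T_tool_cam"],f["fx"],f["cx"],f["cy"])
```

```text
(array([0.48183894, 0.12152596, 0.063     ]), array([0.54055531, 4.12171484, 3.2941522 ]))
[[ 4.43071040e-04 -9.52139659e-01 -3.05663005e-01  8.38374339e-02]
 [ 9.99999604e-01  1.85859136e-04  8.70589523e-04 -1.04276659e-04]
 [-7.72112550e-04 -3.05663270e-01  9.52139364e-01 -1.40311239e-01]
 [ 0.00000000e+00  0.00000000e+00  0.00000000e+00  1.00000000e+00]] 365.3643600685746 325.59068114836003 239.88673233752405
```

View pics/w1.png

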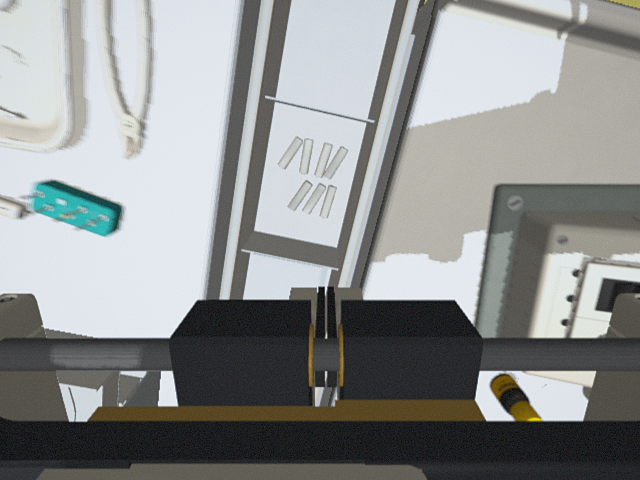

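The wrist view shows the closed fingertips as grey tips at (325,295), the foot's front-right corner at (500,190) and the switch at (620,290), all clear of the gripper. Next I descend beside the front face.

Request:
play_rows(travel=[[0.14,0.5,0.8],[0.1,0.5,0.8],[0.1,0.5,0.8],[0.1,0.5,0.8],[0.1,0.7,0.1],[0,0.7,0],[0,0.7,0],[0,0,0]], twist=[0,0,0,0,0,0,0,0])

```text
t: 5.15
eef_pos: [0.4817, 0.1214, 0.0635]
ee_rot: [3.141, 0.001, -2.927]
force: [-1.1, 1.1, 0.5]
width: 0.0004
gripper_force: 0.0
```

Request:
play_rows(travel=[[0,0.2,0],[0,0.2,0],[0,0.2,0],[0,0.2,0],[0,0,0]], twist=[0,0,0,0,0])

```text
t: 5.78
eef_pos: [0.4772, 0.1398, 0.0631]
ee_rot: [-3.142, 0.0, -2.928]
force: [0.9, -0.2, 0.3]
width: 0.0006
gripper_force: 0.0
```

Request:
play_rows(travel=[[0,0.2,0],[0.19,0.17,0],[0.19,0.17,0],[0.19,0.17,0],[0.14,0.2,0],[0.14,0.2,0],[0.14,0.2,0],[0,0,0]], twist=[0,0,0,0,0,0,0,0])

```text
t: 6.78
eef_pos: [0.4459, 0.1668, 0.0631]
ee_rot: [3.141, 0.0, -2.928]
force: [-0.1, -0.1, 0.5]
width: 0.0008
gripper_force: 0.2
```

Run:
```python
from h import *
a=imaging.grab_frame("top")["pixels"][200:360,280:480,::-1];b=imaging.grab_frame("side")["pixels"][170:330,280:480,::-1]
cv2.imwrite("pics/c1.png",np.hstack([cv2.resize(x,None,fx=2,fy=2,interpolation=2) for x in(a,b)]))
```

```text
(no output)
```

View pics/c1.png

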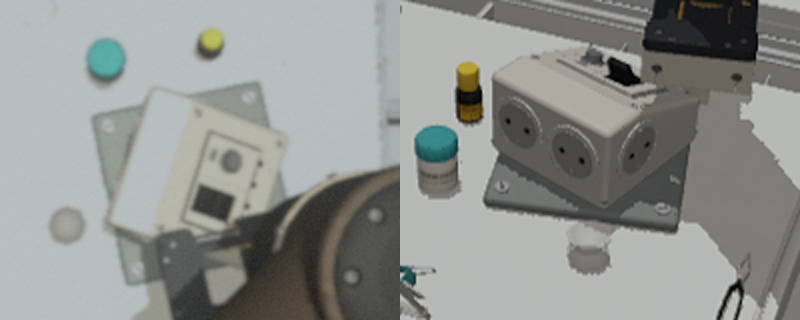

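The head has turned to about 60° (back edge from (155,90) to (110,225) in the top half). I continue along the arc.

Request:
play_rows(travel=[[0.08,0.24,0],[0.08,0.24,0],[0.08,0.24,0],[0.02,0.25,0],[0.02,0.25,0],[0.02,0.25,0],[0,0,0]], twist=[0,0,0,0,0,0,0])

```text
t: 7.75
eef_pos: [0.4309, 0.201, 0.063]
ee_rot: [3.142, -0.0, -2.928]
force: [-1.6, -1.1, 0.2]
width: 0.0003
gripper_force: 1.0
```

Run:
```python
from h import *
a=imaging.grab_frame("top")["pixels"][200:360,280:480,::-1];b=imaging.grab_frame("side")["pixels"][170:330,280:480,::-1]
cv2.imwrite("pics/c2.png",np.hstack([cv2.resize(x,None,fx=2,fy=2,interpolation=2) for x in(a,b)]))
```

```text
(no output)
```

View pics/c2.png

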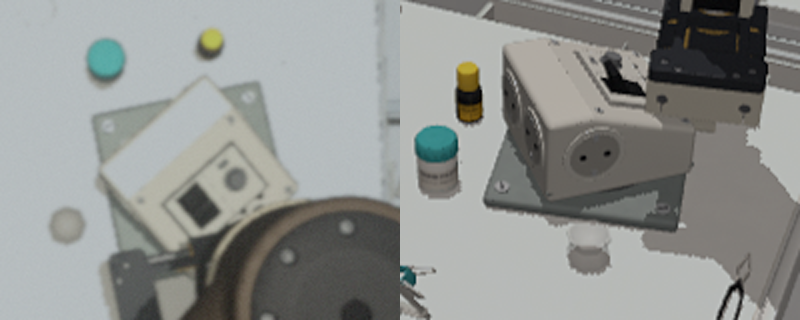

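At the 30° stop now (back edge from (100,170) to (205,80)). One more click.

Request:
play_rows(travel=[[-0.05,0.25,0],[-0.05,0.25,0],[-0.05,0.25,0],[-0.08,0.17,0],[-0.08,0.17,0],[0,0,0]], twist=[0,0,0,0,0,0])

```text
t: 8.6
eef_pos: [0.4327, 0.2295, 0.063]
ee_rot: [3.141, 0.0, -2.929]
force: [0.5, -0.9, -0.3]
width: 0.0001
gripper_force: 0.0
```

Run:
```python
from h import *
a=imaging.grab_frame("top")["pixels"][200:360,280:480,::-1];b=imaging.grab_frame("side")["pixels"][170:330,280:480,::-1]
cv2.imwrite("pics/c3.png",np.hstack([cv2.resize(x,None,fx=2,fy=2,interpolation=2) for x in(a,b)]))
```

```text
(no output)
```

View pics/c3.png

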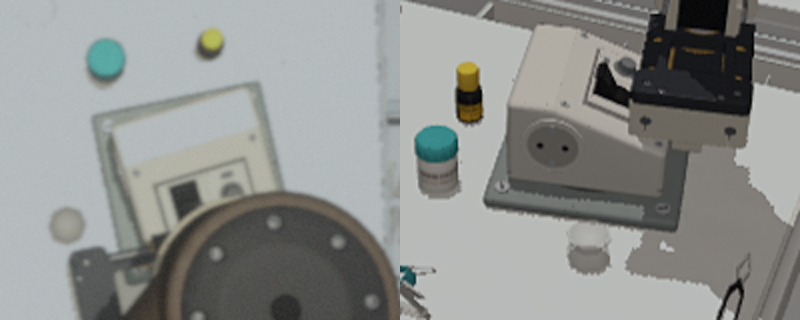

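The head is near 0, possibly a few degrees positive (edge slope about 16° against about 12° for the foot). I back off to measure it properly.

Request:
play_rows(travel=[[0.5,0,0],[0.7,0,0],[0.5,0,-1],[0,0,-1],[0,-1,-1],[0,-1,-1],[0,-1,-1],[0,-1,-1]], twist=[0,0,0,0,0,0,0,0])

```text
t: 9.7
eef_pos: [0.4113, 0.1211, 0.2138]
ee_rot: [3.141, 0.0, -2.928]
force: [-0.1, 0.7, -0.3]
width: 0.0002
gripper_force: 0.0
```

Request:
play_rows(travel=[[0,-1,0],[0,-1,0],[0,-1,0],[0,0,0]], twist=[0,0,0,0])

```text
t: 10.2
eef_pos: [0.4272, 0.0477, 0.2129]
ee_rot: [3.141, 0.0, -2.931]
force: [0.0, 0.9, -0.0]
width: 0.0007
gripper_force: 0.0
```

Run:
```python
from h import *
F=imaging.grab_frame("top");np.save("pics/top4.npy",F["pixels"])
a=F["pixels"][200:350,300:460,::-1]
cv2.imwrite("pics/c4.png",cv2.resize(a,None,fx=4,fy=4,interpolation=2))
```

```text
(no output)
```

View pics/c4.png

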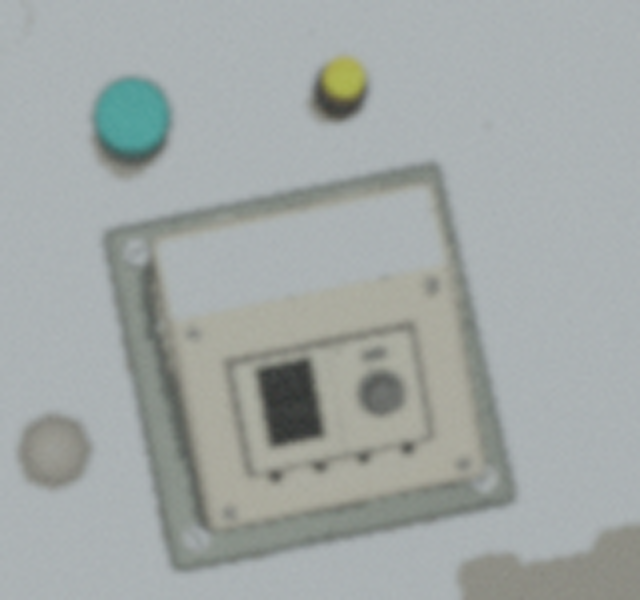

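The head is at the front stop. The housing and switch edges (slope about -0.20) match the foot edges (about -0.205). The switch corners are (228,360), (412,323), (432,437) and (250,475), and the button is at (380,393). Now I refine the pose.

```bash
cat >> h.py <<'E'
c,s_=np.cos(np.radians(20)),np.sin(np.radians(20))
B=np.array([[c,0,-s_],[0,1,0],[s_,0,c]]);face=np.array([-.019,0,.079])
def rcd(v):return np.atleast_2d(v)@B.T+face
E
python3 - <<'E'
from h import *
f=imaging.grab_frame("top");g=imaging.grab_frame("side")
b=lambda n:[(d["extent"].round(1).tolist() if hasattr(d["extent"],'round') else d["extent"],round(d["confidence"],2)) for d in models.boxes_of(n,"side")[:1]]
bt=b("test_button");print(bt,b("rcd_lever"),b("rcd_face"))
pt=np.array([(105,233),(437,165),(513,498),(178,568),(228,360),(412,323),(432,437),(250,475),(380,393)])/4+[300,200]
M=np.vstack([ft,rcd([[.023,.036,0],[.023,-.036,0],[-.023,-.036,0],[-.023,.036,0],[0,-.02,.008]])])
W=lambda p:M@Rz(p[2]).T+[p[0],p[1],0]
s=least_squares(lambda p:(proj(f,W(p))-pt).ravel(),[.5,.2,.2]);p=s.x
print(p,s.fun.reshape(-1,2).round(1).tolist())
P=rcd([[0,-.02,.008],[.023,.016,.015]])
print(proj(g,P@Rz(p[2]).T+[p[0],p[1],0]).round(1))
cv2.imwrite("pics/c5.png",cv2.resize(g["pixels"][170:290,320:460,::-1],None,fx=5,fy=5,interpolation=2))
E
```

```text
[] [] [([376.4, 225.2, 86.8, 82.9], 0.55)]
[0.51061099 0.22963337 0.21100475] [[-1.2, -1.5], [0.4, -2.1], [1.5, 0.4], [-1.5, 0.9], [0.6, 1.0], [-0.6, 1.0], [-0.7, -0.3], [0.5, -0.6], [0.8, 0.7]]
[[393.8 200.7]
 [378.4 204.3]]
```

View pics/c5.png

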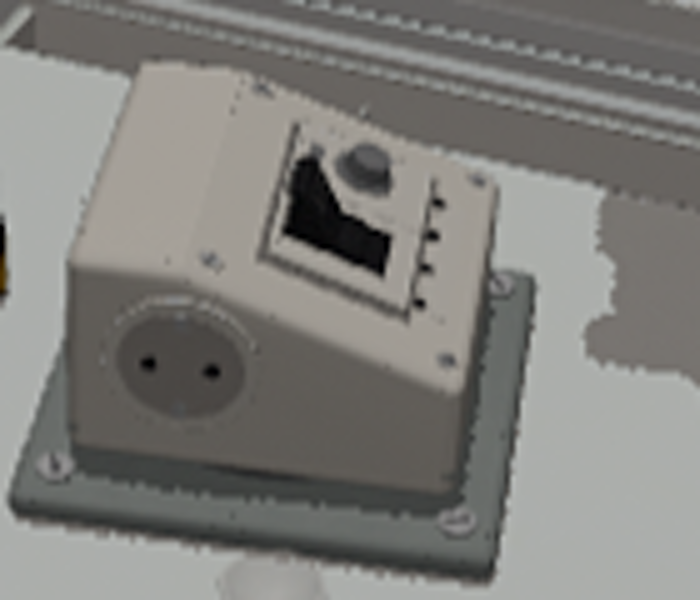

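The side view agrees with the model: button seen at about (394,202) against (393.8,200.7) predicted, lever tip on at about (382,204). Going above the button.

Run:
```python
from h import *
print(togo(0,[.5106,.2296,.211],[-.0275,-.024,.116]))
```

```text
(array([0.4887364 , 0.20037273, 0.116     ]), array([-3.65287477,  5.38457454,  3.88496936]))
```

Request:
play_rows(travel=[[-0.65,0.9,0],[-0.6,0.9,0],[-0.6,0.9,0],[-0.6,0.9,0.4],[-0.6,0.9,0.5],[-0.6,0.88,0.6],[0,0,0.8],[0,0,0.8]], twist=[0,0,0,0,0,0,0,0])

```text
t: 11.5
eef_pos: [0.4892, 0.2011, 0.1344]
ee_rot: [-3.141, -0.001, -2.928]
force: [-0.0, -0.7, -1.1]
width: 0.0004
gripper_force: 0.0
```

Request:
play_rows(travel=[[0,0,0.5],[0,0,0.28],[0,0,0]], twist=[0,0,0])

```text
t: 11.88
eef_pos: [0.489, 0.1997, 0.1159]
ee_rot: [-3.141, -0.0, -2.929]
force: [0.4, -0.3, 0.9]
width: 0.0003
gripper_force: 0.0
```

Run:
```python
from h import *
print(togo(0,[.5106,.2296,.211],[-.0275,-.024,.108])[1],arm.get_state()["eef_pos"])
g=imaging.grab_frame("side")
cv2.imwrite("pics/c6.png",cv2.resize(g["pixels"][130:290,300:480,::-1],None,fx=4,fy=3.7,interpolation=2))
```

```text
[0.0061874  0.02802959 0.31525707] [0.48903838 0.19972383 0.1158816 ]
```

View pics/c6.png

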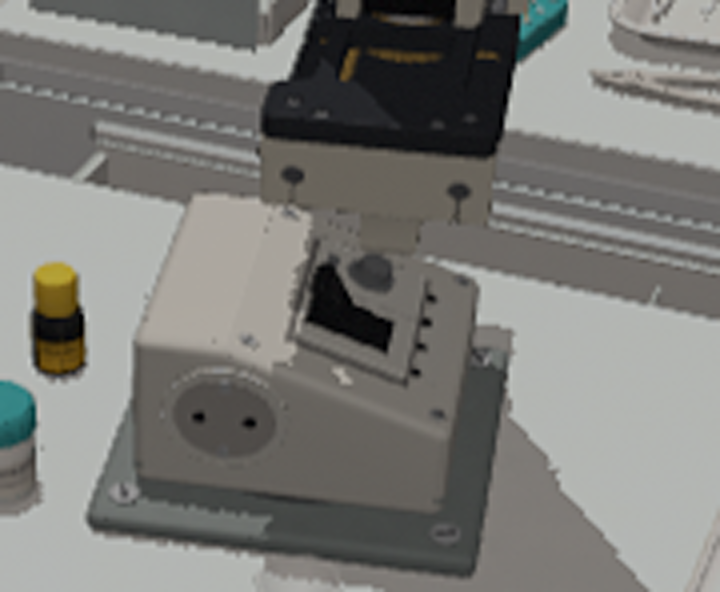

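The tip is right over the button, at (375,255) just above the button at (372,272). Now I press in small steps.

Request:
play_rows(travel=[[0,0,0.2],[0,0,0.16],[0,0,0.06],[0,0,0]], twist=[0,0,0,0])

```text
t: 12.42
eef_pos: [0.4894, 0.1998, 0.106]
ee_rot: [3.141, 0.001, -2.929]
force: [-0.4, 0.6, 5.7]
width: 0.0002
gripper_force: 2.2
```

Request:
play_rows(travel=[[0,0,0.06],[0,0,0.04],[0,0,0]], twist=[0,0,0])

```text
t: 12.8
eef_pos: [0.49, 0.2, 0.104]
ee_rot: [3.141, 0.002, -2.928]
force: [1.2, -1.1, 8.0]
width: 0.0005
gripper_force: 3.3
```

Run:
```python
from h import *
print(arm.get_state()["force"])
g=imaging.grab_frame("side")
cv2.imwrite("pics/c7.png",cv2.resize(g["pixels"][170:260,340:450,::-1],None,fx=6,fy=6,interpolation=2))
```

```text
[ 1.21797639 -1.05748741  7.95456884]
```

View pics/c7.png

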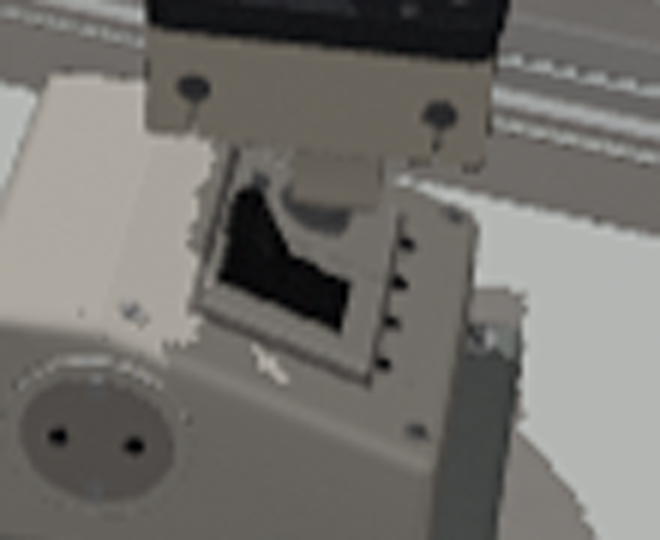

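The lever is still on (black tip at (250,200)) and the button is under the fingertip and partly in. I press further and watch the lever's dark pixels numerically.

```bash
cat >> h.py <<'E'
def dark():
    g=imaging.grab_frame("side")["pixels"].max(2)[195:228,374:402]
    v,u=np.nonzero(g<45); return len(u),round(u.mean()+374,1),round(v.mean()+195,1),int(v.min()+195),arm.get_state()["force"].round(1),arm.get_state()["eef_pos"].round(4)
E
python3 -c "
from h import *
print(dark())"
```

```text
(237, np.float64(385.7), np.float64(213.8), 201, array([ 1.1, -0.8,  8.2]), array([0.49  , 0.2   , 0.1041]))
```

Request:
play_rows(travel=[[0,0,0.04],[0,0,0.04],[0,0,0]], twist=[0,0,0])

```text
t: 13.28
eef_pos: [0.4896, 0.2, 0.1015]
ee_rot: [3.141, 0.001, -2.929]
force: [1.4, -0.3, 5.2]
width: 0.0005
gripper_force: 2.1
```

```bash
python3 -c "
from h import *
print(dark())"
```

```text
(257, np.float64(390.3), np.float64(214.6), 205, array([ 1.5, -0.2,  4.8]), array([0.4895, 0.1999, 0.1015]))
```

Force fell from 8 to 5 N and the dark patch moved 4.6 px down the slope, so the lever has dropped. I retract to just in front of the lever.

Request:
play_rows(travel=[[0,0,-0.5],[0,0,-0.9],[0.8,0,0],[0.8,0,0],[0,0,0]], twist=[0,0,0,0,0])

```text
t: 13.95
eef_pos: [0.4485, 0.1905, 0.1364]
ee_rot: [-3.142, -0.001, -2.928]
force: [0.9, 0.5, 0.5]
width: 0.0003
gripper_force: 0.0
```

Run:
```python
from h import *
print(dark())
for n in("rcd_lever","test_button"):print([(d["extent"],d["confidence"]) for d in models.boxes_of(n,"side")[:2]])
g=imaging.grab_frame("side");p=[.5106,.2296,.211]
for v in([.023,.016,.015],[-.009,.016,.024]):print(proj(g,rcd(v)@Rz(p[2]).T+[p[0],p[1],0]))
print(togo(0,p,[-.057,.018,.109])[1])
```

```text
(243, np.float64(390.6), np.float64(214.6), 205, array([-0.2,  0.3, -0.4]), array([0.4495, 0.1911, 0.1365]))
[([395.9, 214.2, 20.8, 14.7], 0.64)]
[([394.4, 203.1, 12.2, 10.2], 0.37), ([374.1, 293.6, 22.7, 28.7], 0.27)]
[[378.45464889 204.27664014]]
[[400.47542624 208.20499127]]
[-0.400406    1.70936937  1.08659267]
```

Request:
play_rows(travel=[[0,0.9,0],[0,0.8,0],[0,0,0.6],[0,0,0.49],[-0.4,0,0],[0,0,0]], twist=[0,0,0,0,0,0])

```text
t: 14.9
eef_pos: [0.4517, 0.2348, 0.1087]
ee_rot: [-3.141, 0.0, -2.929]
force: [-1.4, -0.4, -0.4]
width: 0.0001
gripper_force: 0.0
```

Request:
play_rows(travel=[[-0.3,0,0],[-0.25,0,0],[-0.25,0,0],[-0.25,0,0],[0,0,0]], twist=[0,0,0,0,0])

```text
t: 15.52
eef_pos: [0.4756, 0.2392, 0.1087]
ee_rot: [-3.14, -0.003, -2.93]
force: [-5.8, -2.3, 3.8]
width: 0.0005
gripper_force: 2.8
```

Run:
```python
from h import *
print(dark())
print(togo(0,[.5106,.2296,.211],[-.0216,.018,.109])[1])
```

```text
(157, np.float64(386.2), np.float64(216.2), 209, array([-4.8, -2.4,  3.3]), array([0.4756, 0.2392, 0.1087]))
[-0.42537229  0.05014541 -0.01196654]
```

Request:
play_rows(travel=[[-0.15,0,0],[-0.15,0,0],[-0.1,0,0],[-0.06,0,0],[0,0,0]], twist=[0,0,0,0,0])

```text
t: 16.2
eef_pos: [0.4858, 0.2413, 0.1081]
ee_rot: [-3.14, -0.005, -2.93]
force: [-7.4, -2.1, 2.4]
width: 0.0004
gripper_force: 4.0
```

Run:
```python
from h import *
print(dark())
print(togo(0,[.5106,.2296,.211],[-.0216,.018,.109])[1])
```

```text
(115, np.float64(386.3), np.float64(217.1), 209, array([-8.4, -1.3,  2.3]), array([0.4858, 0.2413, 0.1081]))
[-0.00986468  0.05505129 -0.03593273]
```

Request:
play_rows(travel=[[-0.06,0,0],[-0.06,0,0],[0,0,0]], twist=[0,0,0])

```text
t: 16.62
eef_pos: [0.4874, 0.2415, 0.1077]
ee_rot: [-3.14, -0.007, -2.93]
force: [-13.3, -0.3, 3.7]
width: 0.0002
gripper_force: 6.4
```

Request:
play_rows(travel=[[-0.05,0,0],[0,0,0]], twist=[0,0])

```text
t: 16.88
eef_pos: [0.4876, 0.2415, 0.1076]
ee_rot: [-3.139, -0.009, -2.93]
force: [-18.0, 0.6, 7.3]
width: 0.0005
gripper_force: 9.2
```

A hard stop, so the lever is fully up. I back off and check.

Request:
play_rows(travel=[[0.25,0,0],[0.5,0,0],[0.8,0,0],[0.8,0,-0.5],[0.5,0,-1],[0,-1,-1],[0,-1,-1],[0,-1,-1]], twist=[0,0,0,0,0,0,0,0])

```text
t: 17.88
eef_pos: [0.4381, 0.1547, 0.2226]
ee_rot: [3.141, 0.001, -2.928]
force: [0.1, 0.4, -0.1]
width: 0.0003
gripper_force: 0.0
```

Request:
play_rows(travel=[[0,-1,0],[0,-1,0],[0,-1,0],[0,-1,0],[0,-1,0],[0,0,0]], twist=[0,0,0,0,0,0])

```text
t: 18.62
eef_pos: [0.4645, 0.0321, 0.2216]
ee_rot: [3.141, 0.001, -2.931]
force: [-0.8, 0.4, -0.1]
width: 0.0004
gripper_force: 0.0
```

Run:
```python
from h import *
print(dark())
print([(d["extent"],d["confidence"]) for d in models.boxes_of("rcd_lever","side")[:2]])
f=imaging.grab_frame("top")
a=f["pixels"].astype(int);b=np.load("pics/top4.npy").astype(int)
d=np.abs(a-b).max(2)[200:345,300:435]>50;v,u=np.nonzero(d);print(len(u),(u.min()+300,u.max()+300,v.min()+200,v.max()+200) if len(u) else "")
# rotation/shift of the housing patch relative to the earlier square picture
A=b[255:332,335:425].astype(np.uint8);C=a[255:332,335:425].astype(np.uint8)
w=np.eye(2,3,dtype=np.float32)
cc,w=cv2.findTransformECC(cv2.cvtColor(A,7),cv2.cvtColor(C,7),w,cv2.MOTION_EUCLIDEAN);print(cc,w)
for n in("jar_teal","bottle_primer","dappen_dish"):print(n,[np.round(x["extent"]) for x in models.boxes_of(n,"top")[:1]])
```

```text
(226, np.float64(385.9), np.float64(213.7), 201, array([-0.2,  1.2,  0. ]), array([0.4645, 0.0327, 0.2216]))
[([387.1, 213.3, 15.7, 19.5], 0.45)]
0 
0.9955774805256332 [[ 0.9999956  -0.00297058  0.09664106]
 [ 0.00297058  0.9999956  -0.14548339]]
jar_teal [array([331., 232.,  15.,  22.])]
bottle_primer [array([385., 222.,  13.,  17.])]
dappen_dish [array([312., 312.,  20.,  15.])]
```

```bash
python3 -c "
from h import *
print(arm.job_done())"
```

```text
the job is handed in; nothing more can be done
None
```

The job is handed in at about 19 s: the housing is back at the front stop, the test button tripped the switch, the lever is pushed up and latched on again, and the jar, bottle and dish show no movement in the top camera image.

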